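# Close the board test nest and hold it shut

## Task

The round circuit board in the white test nest is propped up on one side by the ejector tab: first press that side down until the board lies level in the nest. Then take the loose cover by its post, slide it over the nest's locating pin until it drops on, and press it fully down against the sprung collar so that it lies flat on the board. Finish while still holding the cover pressed home with the gripper, without letting go, and leave the dish, the metal can and the spare frame alone.

Things in the scene. Friction and masses are not known exactly. Their poses are not given: they have to be found in the camera images.
- base: the test nest, fixed to the bench: white sheet 150 x 150 x 3 mm, on it a white round nest 120 mm across with a recess 104 mm across whose floor is 19 mm up; the recess's rim is 21.5 mm up. Origin: centre of the underside, on the bench, straight below the locating pin. z up, +x points from the pin towards the ejector tab (any heading).
- pin_tip (a point): top of the steel locating pin in the middle of the nest, 37 mm above the bench. Pin 10 mm in diameter, its last 4 mm a cone down to 5 mm across. Around it stands the collar.
- ejector (a joint): steel ejector tab, 14 mm wide, stiff to slide (about 4 N) and staying where it is pushed; 0 = up (its top 27 mm above the bench), 0.008 m = fully down, level with the recess floor. It reaches from 33 mm to 75 mm from the pin along the nest's +x, under the board and out past the nest's edge.
- tab_end (a point): top of the ejector tab at its outer end, 73 mm from the pin on the board's raised side; goes down with the tab.
- board: loose round circuit board, 100 mm across, 4 mm thick, with a 34 mm hole in the middle through which collar and pin stand. Origin: centre of its underside, z out of its top. It starts tilted about 0.1 rad, its raised side over the ejector tab; pressing its top 35 to 45 mm from the pin on that side pushes tab and board down. Level, its top is 23 mm above the bench.
- collar (a joint): brass collar 24 mm across around the pin, spring-loaded: 0 = up (top 29 mm above the bench), 0.006 m = pushed level with the top of the level board. It needs about 3 N to start moving and 8 N at 6 mm, and springs back up with the cover when let go.
- cover_grip (a point): middle of the grip length of the loose white cover's post, on its axis, 30 mm above the cover's underside. The cover (about 140 g) stands flat on the bench: a round flange 84 mm across and 8 mm thick, and on it a round post 30 mm in diameter up to 44 mm. It may be turned any way.
- cover_hole (a point): centre of the mouth of the blind hole in the cover's underside (not visible from above, on the cover's axis): 13 mm in diameter and 17 mm deep, the first 3 mm 17 mm wide. z up along the post. On the collar it is 29 mm above the bench, fully home 23 mm.
- dish_mid (a point): bystander: blue plastic dish, 70 mm across, 22 mm high; point on its axis 11 mm up
- can_mid (a point): bystander: open steel shielding can 45 x 40 x 14 mm; point at its centre, 7 mm up
- spare_mid (a point): bystander: flat aluminium frame 76 x 76 x 4 mm with a 30 mm square window; point at its centre, 2 mm up
Not all that is in view belongs to the job. Of the things that look like the board, the smallest one is meant.

How it is judged:
On the way, in this order (a step that is already met when the one before it is completed fails the run):
1. the board lies level in the nest, ejector tab down (angle between board's own z axis and vertical below 0.025 rad and value of joint ejector above 0.0065 m), for 0.2 s.
2. the cover has dropped on the locating pin (horizontal distance between cover_hole and pin_tip below 0.0035 m and angle between cover_hole's own z axis and vertical below 0.05 rad and z of cover_hole in the frame of base below 0.0315 m), for 0.1 s.
At the end, for the whole second after the job is handed in: Through the last second the gripper holds the cover pressed home: under 3.5 mm off the pin axis, underside under 25.5 mm up (home 23), tilt under 0.05, collar down over 3.5 mm, fingers on it over 2 N, still; board level within 0.025 rad, tab down over 6.5 mm (all of step 1 and horizontal distance between cover_hole and pin_tip below 0.0035 m and angle between cover_hole's own z axis and vertical below 0.05 rad and z of cover_hole in the frame of base below 0.0255 m and value of joint collar above 0.0035 m and contact force between the fingers and cover above 2 N and linear speed of cover below 0.02 m/s); the arm keeps its last pose, push and grip.
It fails at once if the dish is moved more than 30 mm (distance of dish_mid from where it was at the start of the episode above 0.03 m).
It fails at once if the can is moved more than 30 mm (distance of can_mid from where it was at the start of the episode above 0.03 m).
It fails at once if the spare frame is moved more than 30 mm (distance of spare_mid from where it was at the start of the episode above 0.03 m).
It also fails if it takes over 64 s, if anything falls off the work surface, if the arm or the gripper's body presses on something with over 40 N, if the wrist force passes 120 N, or if a joint passes its speed limit or range.

## Robot

A 6-joint arm with a two-finger parallel gripper is mounted at the origin on the work surface. World frame = base frame: x ahead of the robot, y to its left, z up, the work surface at z = 0. Lengths are in m, angles in rad, forces in N, time in s.
With the tool pointing down it reaches from about 0.4 to 0.825 m from the base axis. Payload 7 kg.
Tool frame: the origin (TCP) lies at the very end of the fingers, on their centre line; the grasp point (between the pads) lies 19 mm behind it; z points along the fingers, y is the line along which they close (so a half turn about z gives the same grasp; the last joint's range is limited). The gripper opens to 88 mm and grips with 3 to 60 N. Pads are 19 mm wide; open, the fingers measure 130 mm over their backs; the gripper's body (78 mm by 193 mm) begins 47 mm behind the grasp point.
Start: joints at [-1.044, 0.359, 0.012, 0, -1.224, -0.288], TCP at [0.16, -0.656, 0.227] pointing down, gripper open.
Joint ranges: [-3.07, 3.07], [-1.43, 2.12], [-1.02, 1.25], [-3.03, 1.67], [-3.05, -0], [-3.03, 3.03]. Speed limits (rad/s): [2.39, 2.39, 3.01, 3.14, 3.14, 3.14].

## Interface

Orientations are given as a unit quaternion [x, y, z, w].
In Python, from plant import ctrl gives the robot as it stands.
- The arm moves only by the tool jog_arm, never from a script. Its argument "series" is a list of rows, each an object of numbers: "x", "y", "z": the shift along the tool's x, y, z in mm; "turn": the turn about the tool's z in rad; "jaw": the closure, from -1 (fully open) to 1 (shut). A call has 1 to 10 rows; each row is the pose to reach, as a shift and turn from the pose commanded when the call began, along the tool's axes at that moment; what a row does not reach only later rows make up. A row lasts 1/10 s, in which the tool goes at most 50 mm and 8.59 degrees, less where a joint would pass 70% of its speed; a pose out of reach is approached as far as the arm can. A call with a gripper value outside its range is refused whole. The fingers move at their own pace and stop on an object; the grip force is fixed at half the most. Time passes only in rows, so rows that repeat a pose let the fingers close. It gives the time, the measured TCP pose, the force, the opening and the grip force at its end, in the units of the state.
- ctrl.observe(): the state, without advancing time (a new reading comes with each control period).
- ctrl.get_image(name): name is "side" or "top"; returns a dict with "image" (480x640x3 uint8, red, green, blue), "z_map" (480x640 float32, m along the optical axis (not along the pixel's ray), 0 where there is no reading), "mtx" (3x3 intrinsics, pixels), "T" (4x4, takes a point from camera to world coordinates). Camera axes: x right, y up, looking along -z (the intrinsics and any distortion apply to the point x, -y, -z); pixel columns grow to the right and rows downward; lengths in m; the calibration is good to about 2 mm. A picture is of the moment at which its call begins.
- ctrl.hand_in(): hands the job in; it is judged then, once.
Trained networks look in a picture, given as the dict that the camera call returned (one of the last four; its "shot" number tells which), for a name from the list of things; names that differ only in an ending like _2 or _b are one class to them, and where a whole thing is asked for, a point or a joint stands for the part that bears it (a point fixed in the world has none). Each returns a list of dicts, best first, with "conf" (0 to 1); they miss things now and then, are a little off and sometimes report something else, mostly with a low value. They report only what shows in the picture. A call takes as long as a camera call. They do not tell look-alikes from the thing itself.
- ctrl.spot_in(picture, thing): "box" ([left, top, width, height] in pixels, round what is visible of it).
- ctrl.masks_of(picture, thing): "pixels" (480x640 bool, what is visible of it) and "box" ([left, top, width, height] in pixels, round what is visible of it).
- ctrl.tip_of(picture, thing): "centre" ([column, row] in pixels: a listed point, or the origin of a listed thing).
The state is a dict: "clock": time; "q": joint angles; "joint_velocities": joint speeds; "joint_efforts": joint torques, N m; "tool_pos": TCP position; "eef_rot": TCP orientation; "contact_force": force on the tool from outside, world axes, zero at the start; "torque": the same for the moment, N m; "opening": finger opening in m; "gripper_force": force on a finger pad.
Only numpy, scipy, OpenCV 4.12 (cv2) and the standard library are available. Lean on these libraries where they do the work, as an engineer would, in place of code of your own. Each camera call takes 0.05 s, during which the arm holds its last target. There are 200 camera calls.

## Working session

There is one attempt and no reset: what is moved stays moved. The work goes in short steps, Python scripts to look and compute and a tool call to move; the robot and the scene stay as the last step left them, time stands still between calls to the robot, and variables do not carry over. Pictures are saved under pics/ and viewed, at most 10 in all, crops included, and the job is handed in when it is done.

Besides the shell and the picture viewer there is one more tool, called as name([rows], argument=value, ...), one row to a line, values as JSON. jog_arm: Moves the arm, as the interface text tells. Its arguments: {"type":"object","properties":{"series":{"type":"array","items":{"type":"object","properties":{"x":{"type":"number"},"y":{"type":"number"},"z":{"type":"number"},"turn":{"type":"number"},"jaw":{"type":"number"}}}}},"required":["series"]}

```bash
mkdir -p pics; cat > h.py <<'E'
import numpy as np, cv2
from plant import ctrl
def world(p,u,v,z=None):
    # pixel -> world, by depth map or by plane height z
    K=p["mtx"];T=p["T"]
    r=np.array([(u-K[0,2])/K[0,0],-(v-K[1,2])/K[1,1],-1.])
    if z is None: d=p["z_map"][int(round(v)),int(round(u))]
    else: d=(z-T[2,3])/(T[:3,:3]@r)[2]
    return T[:3,:3]@(r*d)+T[:3,3]
def cloud(p):
    K=p["mtx"];T=p["T"];v,u=np.mgrid[:480,:640];d=p["z_map"]
    c=np.stack([(u-K[0,2])/K[0,0]*d,-(v-K[1,2])/K[1,1]*d,-d],-1)
    return c@T[:3,:3].T+T[:3,3]
def save(im,n): cv2.imwrite("pics/"+n,cv2.cvtColor(im,cv2.COLOR_RGB2BGR))
E
python3 - <<'E'
from h import *
for n in("top","side"):
    p=ctrl.get_image(n);save(p["image"],n+"1.png");print(n,p["T"][:3,3].round(3),p["mtx"][0,0])
    for t in("base","board","cover_grip","pin_tip","tab_end","dish_mid","can_mid","spare_mid"):
        for f in(ctrl.tip_of(p,t))[:4]:
            u,v=f["centre"];print(t,round(f["conf"],2),np.round([u,v]),world(p,min(u,639),min(v,479)).round(3))
    for t in ("board","cover_grip"):
        print(t,[(round(f["conf"],2),np.round(f["box"])) for f in ctrl.spot_in(p,t)])
print(ctrl.observe())
E
```

```text
top [ 0.46  -0.143  1.366] 572.0497566027922
base 0.94 [377. 255.] [ 0.516 -0.247  0.03 ]
board 0.89 [378. 256.] [ 0.514 -0.25   0.036]
board 0.86 [367. 340.] [ 0.315 -0.228 -0.003]
board 0.76 [460. 248.] [ 0.535 -0.45  -0.006]
cover_grip 0.8 [246. 248.] [0.528 0.056 0.047]
pin_tip 0.57 [381. 256.] [ 0.514 -0.256  0.038]
dish_mid 0.77 [332. 163.] [ 0.737 -0.14   0.007]
dish_mid 0.23 [378. 253.] [ 0.521 -0.25   0.028]
can_mid 0.74 [279. 161.] [ 0.742 -0.011  0.001]
spare_mid 0.84 [213. 158.] [ 0.748  0.148 -0.001]
board [(0.92, array([432., 217.,  57.,  59.])), (0.69, array([357., 237.,  46.,  38.])), (0.59, array([339., 310.,  56.,  61.]))]
cover_grip [(0.73, array([230., 228.,  37.,  38.]))]
side [-0.206  0.625  0.679] 544.007643782805
base 0.9 [368. 229.] [ 0.475 -0.216  0.032]
base 0.15 [264. 275.] [0.51  0.071 0.036]
board 0.74 [408. 196.] [ 0.539 -0.461 -0.001]
board 0.71 [368. 219.] [ 0.507 -0.257  0.028]
cover_grip 0.95 [261. 276.] [0.512 0.076 0.037]
pin_tip 0.88 [365. 214.] [ 0.533 -0.276  0.025]
tab_end 0.65 [346. 230.] [ 0.522 -0.193  0.021]
dish_mid 0.62 [265. 213.] [ 0.7
[... 333 characters left out ...]
104e+00,  3.58576488e-01,  1.19025817e-02,  1.23881918e-05,
       -1.22412664e+00, -2.88103298e-01]), 'joint_velocities': array([-4.29921301e-04, -6.28877463e-04, -5.18247596e-05, -7.37571245e-05,
        6.65583402e-04, -5.82588631e-04]), 'joint_efforts': array([ 1.31725854e-03, -5.82402670e+01,  2.93308944e+01,  7.00275332e+00,
        1.26671477e-02, -5.23089830e-05]), 'tool_pos': array([ 0.15961479, -0.65582694,  0.22657982]), 'eef_rot': array([-1.19104683e-01,  9.92881702e-01, -3.72354325e-07, -6.18442383e-06]), 'contact_force': array([ 0.27555656,  0.31586177, -0.74850121]), 'torque': array([-0.03255541, -0.00782889, -0.02526589]), 'gripper_force': 0.0, 'opening': 0.08741539835726429}
```

```bash
python3 - <<'E'
from h import *
p=ctrl.get_image("top");im=p["image"]
save(np.vstack([cv2.resize(im[130:410,180:520],None,fx=1.7,fy=1.7)]),"a.png")
s=ctrl.get_image("side");
save(np.hstack([cv2.resize(im[205:305,327:427],(400,400),interpolation=cv2.INTER_CUBIC),cv2.resize(s["image"][180:260,320:400],(400,400),interpolation=cv2.INTER_CUBIC)]),"b.png")
for n,q in(("top",p),("side",s)):
    c=cloud(q);
    # cover: post top points at z ~0.044, flange 0.008
    for lo,hi in((.038,.05),(.004,.012)):
        m=(c[...,2]>lo)&(c[...,2]<hi)&(abs(c[...,0]-.515)<.07)&(abs(c[...,1]-.065)<.07)
        print(n,lo,m.sum(),np.median(c[m],0).round(4), c[m].min(0).round(3),c[m].max(0).round(3))
# board/nest points
c=cloud(p);np.set_printoptions(linewidth=220,suppress=True)
print((c[225:285:3,350:408:3,2]*1000).round().astype(int))
print((p["z_map"]==0).sum())
E
```

```text
top 0.038 124 [0.5265 0.0619 0.0437] [0.511 0.047 0.038] [0.539 0.076 0.049]
top 0.004 814 [0.5244 0.0598 0.0071] [ 0.446 -0.005  0.004] [0.585 0.135 0.012]
side 0.038 126 [0.5189 0.0667 0.0436] [0.506 0.05  0.038] [0.537 0.079 0.046]
side 0.004 623 [0.5112 0.0744 0.0079] [0.45  0.022 0.004] [0.584 0.107 0.012]
[[   3   -6   -1    1    4   -1    0    2    2    1    0    7    3    0    2    1    1   -4    5   -5]
 [   5   -1    5    6    5   -2    2    2    6    6    4    5   -1    7    3    8    2    1   -4    3]
 [   3    2    4    2    5    3    2    2   17   17   22   16   -1    5    5    0    3    2    7    2]
 [   4    2    2   -1    3   18   25   22   19   18   16   16   22   19   25    0   -4    2    1   -4]
 [   4    3    4    9   20   23   17   29   28   29   25   25   22   24   18   19    1    9    3    2]
 [   4    1    6   21   21   32   27   36   26   28   27   31   23   26   22   22   20    2    1    4]
 [   5   -3    2   24   31   28   30   26   25   31   27   28   25   26   22   22   21    3    2    7]
 [   0    3   18   17   31   32   31   29   28   31   23   24   27
[... 578 characters left out ...]
   27   27   29   35   26   26   26   25   19   27   24   22   19    4    4]
 [   5    4   10   20   28   30   26   34   30   26   33   29   26   26   25   19   23   14    4   -1]
 [   1    4    6   19   30   31   31   28   32 1366   24   26   20   23   24   19   18    4   -2    3]
 [   2    0    1    7   18   21   30   30   31   27   29   24   22   24   17   22    5    2   -3    7]
 [   4   -1    2    4   -1   22   24   23   12   30   30   23   19   25   21    1    0    6    8    1]
 [   0   -4   -1    1    8    6    4   23   18   17   16   20   20    1    8    4    0   -1    3    2]
 [   3   -4    2    3    7    1    3    6    2    5   -1    5    0    9    5   10   -1    7    1    1]]
1242
```

View pics/a.png

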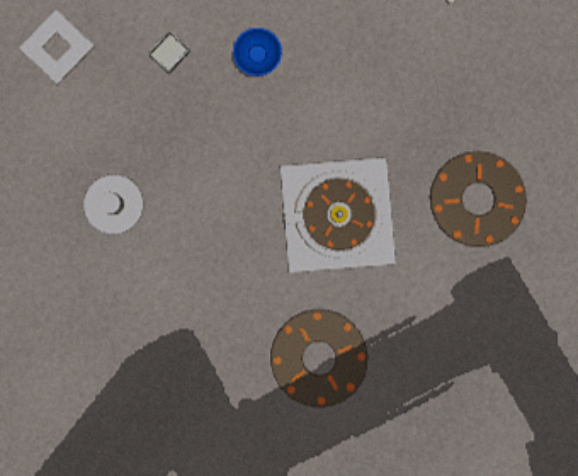

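View pics/b.png

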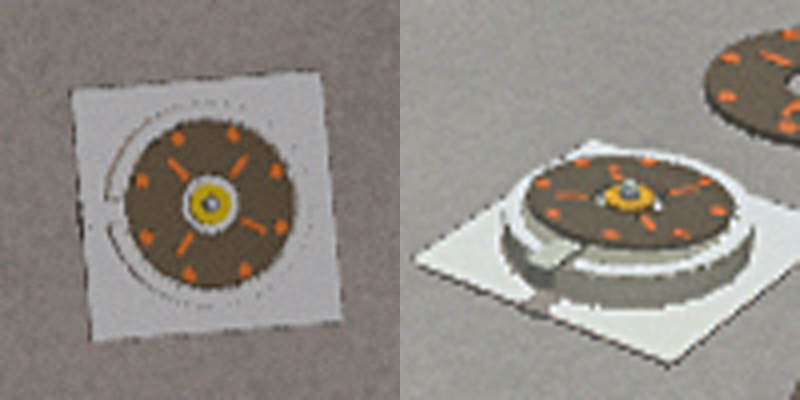

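The view shows the board in the nest at (379,256), with two larger look-alikes on the bench at (367,340) and (460,247). The smallest, in the nest, is the one meant. The tab slot is on its image-left side at about (355,258), which is world +y. The cover is at (246,248). The dish, can and frame are well away at the top.

```bash
cat > meas.py <<'E'
from h import *
def ell(p,m,z):
    cs,_=cv2.findContours(m.astype(np.uint8),cv2.RETR_EXTERNAL,cv2.CHAIN_APPROX_NONE)
    c=max(cs,key=cv2.contourArea)
    P=np.array([world(p,*q[0],z)[:2] for q in c])
    return P
def cover(p,z=.004):
    f=ctrl.masks_of(p,"cover_grip")[0];P=ell(p,f["pixels"],z)
    (x,y),r=cv2.minEnclosingCircle(P.astype(np.float32));e=cv2.fitEllipse(P.astype(np.float32))
    return np.round([x,y,r,*e[0],*e[1]],4)
def pin(p):
    hsv=cv2.cvtColor(p["image"],cv2.COLOR_RGB2HSV)
    m=(hsv[...,0]>20)&(hsv[...,0]<35)&(hsv[...,1]>150)
    b=np.zeros_like(m);b[205:305,327:427]=1
    P=ell(p,m&b,.029);e=cv2.fitEllipse(P.astype(np.float32))
    return np.round([*e[0],*e[1]],4)
E
python3 - <<'E'
from meas import *
p=ctrl.get_image("top");print("cover",cover(p));print("collar",pin(p))
print("flange blob",end=" ")
hsv=cv2.cvtColor(p["image"],cv2.COLOR_RGB2HSV)
w=(hsv[...,1]<25)&(hsv[...,2]>150)
n,l,s,c=cv2.connectedComponentsWithStats(w.astype(np.uint8))
for a,b,z in((240,236,.008),(345,232,.003)):
    i=l[b,a];print(i,s[i] if i else 0)
    if i:
        P=ell(p,l==i,z);
        print(cv2.minAreaRect((P*1000).astype(np.float32)),cv2.fitEllipse(P.astype(np.float32)))
print(p["T"].round(3))
s=ctrl.get_image("side")
for t,z in(("pin_tip",.037),("cover_grip",.03),("tab_end",.027)):
    for q,n in((p,"top"),(s,"side")):
        f=ctrl.tip_of(q,t)
        if f: print(t,n,world(q,*f[0]["centre"],z).round(4),round(f[0]["conf"],2))
E
```

```text
Traceback (most recent call last):
  File "meas.py", line 8, in cover
    f=ctrl.masks_of(p,"cover_grip")[0];P=ell(p,f["pixels"],z)
      ~~~~~~~~~~~~~~~~~~~~~~~~~~~~~^^^
IndexError: list index out of range
```

```bash
python3 - <<'E'
from meas import *
p=ctrl.get_image("top");
try: print("cover",cover(p))
except IndexError: print("miss")
hsv=cv2.cvtColor(p["image"],cv2.COLOR_RGB2HSV)
print(hsv[256,372:388].tolist(),hsv[236,240],hsv[232,350],hsv[200,300])
try: print("collar",pin(p))
except Exception as e: print(e)
w=(hsv[...,1]<30)&(hsv[...,2]>145)
n,l,s,c=cv2.connectedComponentsWithStats(w.astype(np.uint8))
for a,b,z in((240,240,.008),(350,232,.003)):
    i=l[b,a];print(i,s[i])
    if i:
        P=ell(p,l==i,z);
        print(cv2.minAreaRect((P*1000).astype(np.float32)),cv2.fitEllipse(P.astype(np.float32)))
print(p["T"].round(3))
s=ctrl.get_image("side")
for t,z in(("pin_tip",.037),("cover_grip",.03),("tab_end",.027)):
    for q,n in((p,"top"),(s,"side")):
        f=ctrl.tip_of(q,t)
        if f: print(t,n,world(q,*f[0]["centre"],z).round(4),round(f[0]["conf"],2))
E
```

```text
cover [0.5271 0.0626 0.0424 0.527  0.0628 0.0815 0.0823]
[[8, 26, 106], [111, 19, 185], [23, 100, 128], [25, 229, 165], [25, 229, 178], [25, 141, 119], [108, 20, 65], [118, 22, 137], [120, 16, 161], [120, 14, 109], [25, 201, 161], [25, 243, 165], [24, 185, 171], [160, 9, 179], [9, 20, 130], [20, 76, 87]] [  0   2 166] [ 75   3 166] [  8  23 122]
collar [ 0.5141 -0.2524  0.0211  0.0213]
52 [229 233  35  34 877]
((525.9741821289062, 62.65021514892578), (78.64061737060547, 81.13626861572266), 0.6821850538253784) ((0.5255364179611206, 0.062296897172927856), (0.07919038832187653, 0.08027980476617813), 26.052461624145508)
51 [ 345  223   68   67 2338]
((514.422607421875, -252.4013671875), (150.316162109375, 149.21206665039062), 5.300764083862305) ((0.5145708918571472, -0.2524248957633972), (0.17319320142269135, 0.17343680560588837), 5.199183464050293)
[[ 0.012  0.997 -0.07   0.46 ]
 [-1.     0.011 -0.01  -0.143]
 [-0.009  0.07   0.997  1.366]
 [ 0.     0.     0.     1.   ]]
pin_tip side [ 0.509  -0.2415  0.037 ] 0.8
cover_grip top [0.527  0.0547 0.03  ] 0.65
cover_grip side [ 0.4967 -0.2465  0.03  ] 0.72
tab_end top [ 0.5085 -0.1779  0.027 ] 0.62
tab_end side [ 0.5098 -0.1837  0.027 ] 0.63
```

jog_arm([
  {"x":-446,"y":347,"turn":-1.42,"jaw":1},
  {"x":-446,"y":347,"turn":-1.42,"jaw":1},
  {"x":-446,"y":347,"turn":-1.42,"jaw":1},
  {"x":-446,"y":347,"turn":-1.42,"jaw":1},
  {"x":-446,"y":347,"turn":-1.42,"jaw":1},
  {"x":-446,"y":347,"turn":-1.42,"jaw":1},
  {"x":-446,"y":347,"turn":-1.42,"jaw":1},
  {"x":-446,"y":347,"turn":-1.42,"jaw":1},
  {"x":-446,"y":347,"turn":-1.42,"jaw":1},
  {"x":-446,"y":347,"turn":-1.42,"jaw":1},
])

```text
invalid input at $.series[0]: expected keys x, y, z, turn, jaw
```

jog_arm([
  {"x":-446,"y":347,"z":0,"turn":-1.42,"jaw":1},
  {"x":-446,"y":347,"z":0,"turn":-1.42,"jaw":1},
  {"x":-446,"y":347,"z":0,"turn":-1.42,"jaw":1},
  {"x":-446,"y":347,"z":0,"turn":-1.42,"jaw":1},
  {"x":-446,"y":347,"z":0,"turn":-1.42,"jaw":1},
  {"x":-446,"y":347,"z":0,"turn":-1.42,"jaw":1},
  {"x":-446,"y":347,"z":0,"turn":-1.42,"jaw":1},
  {"x":-446,"y":347,"z":0,"turn":-1.42,"jaw":1},
  {"x":-446,"y":347,"z":0,"turn":-1.42,"jaw":1},
  {"x":-446,"y":347,"z":0,"turn":-1.42,"jaw":1},
])

```text
clock: 2.75
tool_pos: [0.4715, -0.2623, 0.2271]
eef_rot: [0.74, -0.673, 0.0, -0.0]
contact_force: [0.8, -1.3, 0.5]
opening: 0.0134
gripper_force: 0.0
```

jog_arm([
  {"x":0,"y":0,"z":0,"turn":0,"jaw":1},
  {"x":0,"y":0,"z":0,"turn":0,"jaw":1},
  {"x":0,"y":0,"z":0,"turn":0,"jaw":1},
])

```text
clock: 3.05
tool_pos: [0.47, -0.2645, 0.2265]
eef_rot: [0.737, -0.676, -0.0, 0.0]
contact_force: [0.3, -0.3, -0.7]
opening: 0.0004
gripper_force: 0.0
```

```bash
cat > go.py <<'E'
import sys;from h import *
from scipy.spatial.transform import Rotation as R
# go.py x y z ang : shift in tool axes to world target, and turn to bring tool x to heading ang (deg)
o=ctrl.observe();M=R.from_quat(o["eef_rot"]).as_matrix();t=np.array(sys.argv[1:4],float)
h=np.degrees(np.arctan2(M[1,0],M[0,0]))
print("shift mm",(M.T@(t-o["tool_pos"])*1000).round(1),"heading",h.round(2),"pos",o["tool_pos"].round(4),o["q"].round(2),o["contact_force"].round(1),o["clock"])
if len(sys.argv)>4: print("turn",-np.radians((float(sys.argv[4])-h+180)%360-180).round(3))
E
python3 go.py .5107 -.2136 .045 -84.75
```

```text
shift mm [-47.1 -45.  181.5] heading -85.0 pos [ 0.47   -0.2645  0.2265] [-0.15  0.14 -0.29 -0.   -1.15  0.24] [ 0.3 -0.3 -0.7] 3.05
turn -0.004
```

jog_arm([
  {"x":-47,"y":-45,"z":0,"turn":0,"jaw":1},
  {"x":-47,"y":-45,"z":30,"turn":0,"jaw":1},
  {"x":-47,"y":-45,"z":70,"turn":0,"jaw":1},
  {"x":-47,"y":-45,"z":110,"turn":0,"jaw":1},
  {"x":-47,"y":-45,"z":145,"turn":0,"jaw":1},
  {"x":-47,"y":-45,"z":170,"turn":0,"jaw":1},
  {"x":-47,"y":-45,"z":180,"turn":0,"jaw":1},
  {"x":-47,"y":-45,"z":181,"turn":0,"jaw":1},
  {"x":-47,"y":-45,"z":181,"turn":0,"jaw":1},
])

```text
clock: 3.95
tool_pos: [0.5116, -0.2142, 0.0465]
eef_rot: [0.737, -0.676, 0.001, -0.0]
contact_force: [0.2, -0.2, 0.4]
opening: 0.0007
gripper_force: 0.0
```

```bash
python3 go.py .5107 -.2136 .024 -84.75; python3 -c "
from h import *
s=ctrl.get_image('side');save(cv2.resize(s['image'][140:280,290:430],(600,600)),'c.png')"
```

```text
shift mm [-0.7  0.9 22.5] heading -85.01 pos [ 0.5116 -0.2142  0.0465] [-0.04  0.35 -0.48  0.   -0.75  0.13] [ 0.2 -0.2  0.4] 3.95
turn -0.005
```

View pics/c.png

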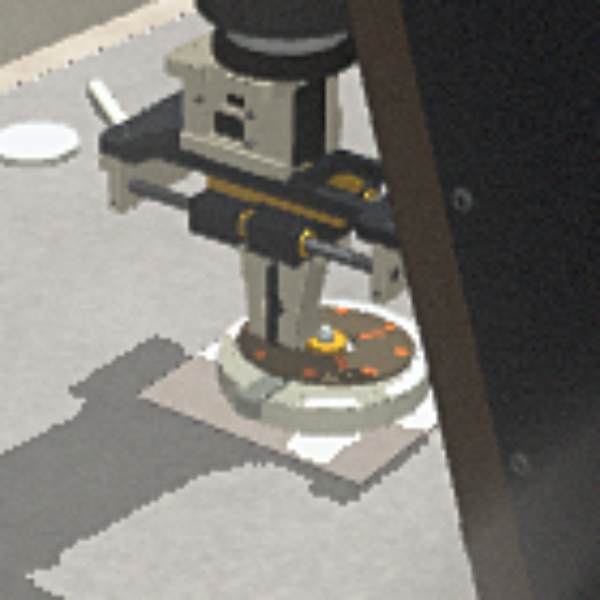

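The closed fingers hover just inboard of the tab slot, with the tip at crop (285,345), the slot at (260,395) and the pin at (325,335). The placement is right, so I'll press down.

jog_arm([
  {"x":-1,"y":1,"z":8,"turn":0,"jaw":1},
  {"x":-1,"y":1,"z":13,"turn":0,"jaw":1},
  {"x":-1,"y":1,"z":16,"turn":0,"jaw":1},
  {"x":-1,"y":1,"z":18,"turn":0,"jaw":1},
  {"x":-1,"y":1,"z":20,"turn":0,"jaw":1},
  {"x":-1,"y":1,"z":21,"turn":0,"jaw":1},
  {"x":-1,"y":1,"z":22,"turn":0,"jaw":1},
  {"x":-1,"y":1,"z":22,"turn":0,"jaw":1},
])

```text
clock: 4.8
tool_pos: [0.5101, -0.2124, 0.0234]
eef_rot: [0.738, -0.675, 0.0, -0.0]
contact_force: [0.3, 0.1, 0.3]
opening: 0.0002
gripper_force: 0.3
```

jog_arm([
  {"x":0,"y":0,"z":1,"turn":0,"jaw":1},
  {"x":0,"y":0,"z":2,"turn":0,"jaw":1},
  {"x":0,"y":0,"z":3,"turn":0,"jaw":1},
  {"x":0,"y":0,"z":3,"turn":0,"jaw":1},
])

```text
clock: 5.2
tool_pos: [0.5102, -0.2125, 0.0232]
eef_rot: [0.738, -0.675, 0.001, -0.0]
contact_force: [-9.0, 6.8, 29.8]
opening: 0.0002
gripper_force: 15.1
```

jog_arm([
  {"x":0,"y":0,"z":0,"turn":0,"jaw":1},
  {"x":0,"y":0,"z":-30,"turn":0,"jaw":0},
  {"x":0,"y":0,"z":-70,"turn":0,"jaw":-1},
  {"x":-40,"y":0,"z":-100,"turn":0,"jaw":-1},
  {"x":-90,"y":0,"z":-100,"turn":0,"jaw":-1},
  {"x":-140,"y":0,"z":-100,"turn":0,"jaw":-1},
  {"x":-190,"y":0,"z":-100,"turn":0,"jaw":-1},
  {"x":-240,"y":0,"z":-100,"turn":0,"jaw":-1},
  {"x":-272,"y":0,"z":-100,"turn":0,"jaw":-1},
  {"x":-272,"y":0,"z":-100,"turn":0,"jaw":-1},
])

```text
clock: 6.2
tool_pos: [0.4861, 0.0616, 0.1207]
eef_rot: [0.739, -0.674, 0.0, -0.0]
contact_force: [-0.1, -0.4, -0.0]
opening: 0.0669
gripper_force: 0.0
```

```bash
python3 go.py .5265 .0627 .012; python3 - <<'E'
from meas import *
p=ctrl.get_image("top");print(pin(p))
s=ctrl.get_image("side")
save(np.hstack([cv2.resize(p["image"][205:305,327:427],(400,400)),cv2.resize(s["image"][180:260,320:400],(400,400))]),"d.png")
c=cloud(p)
d=np.array([-.0915,.9958]);r=(c[...,:2]-[.5143,-.2524])@d;rr=np.hypot(c[...,0]-.5143,c[...,1]+.2524)
m=(rr>.022)&(rr<.045)&(c[...,2]<.06);print("board tilt",np.polyfit(r[m],c[m][:,2],1))
E
```

```text
shift mm [  2.7 -40.2 108.7] heading -84.73 pos [0.4861 0.0616 0.1207] [ 0.53  0.15 -0.53  0.   -0.88 -0.44] [-0.1 -0.4 -0. ] 6.2
[ 0.5141 -0.2524  0.0211  0.0213]
board tilt [-0.00429819  0.02245686]
```

View pics/d.png

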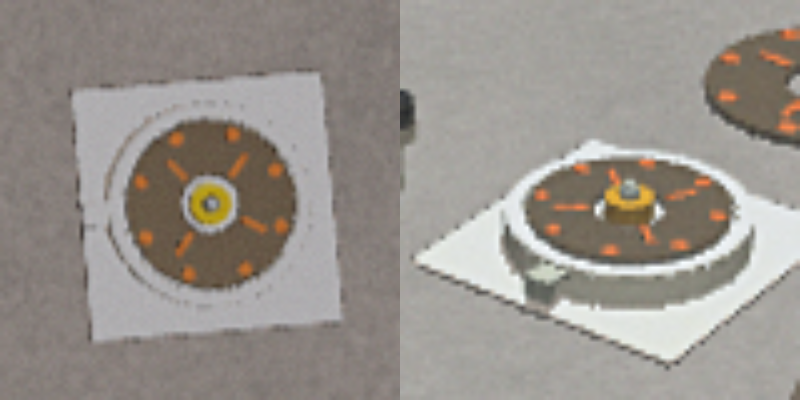

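The board lies level with the tab down (crop (545,285)) and the collar clear in the hole (fitted tilt 0.004). Now for the cover.

jog_arm([
  {"x":3,"y":-40,"z":0,"turn":0,"jaw":-1},
  {"x":3,"y":-40,"z":0,"turn":0,"jaw":-1},
  {"x":3,"y":-40,"z":20,"turn":0,"jaw":-1},
  {"x":3,"y":-40,"z":45,"turn":0,"jaw":-1},
  {"x":3,"y":-40,"z":60,"turn":0,"jaw":-1},
  {"x":3,"y":-40,"z":60,"turn":0,"jaw":-1},
])

```text
clock: 6.9
tool_pos: [0.5246, 0.0569, 0.0583]
eef_rot: [0.737, -0.676, -0.001, 0.002]
contact_force: [-0.3, -0.5, 0.5]
opening: 0.0874
gripper_force: 0.0
```

```bash
python3 go.py .5265 .0627 .012
```

```text
shift mm [-5.7 -2.6 46.3] heading -85.09 pos [0.5246 0.0569 0.0583] [ 0.48  0.3  -0.52 -0.   -0.76 -0.39] [-0.3 -0.5  0.5] 6.9
```

jog_arm([
  {"x":-4,"y":-1,"z":0,"turn":0,"jaw":-1},
  {"x":-4,"y":-1,"z":15,"turn":0,"jaw":-1},
  {"x":-4,"y":-1,"z":30,"turn":0,"jaw":-1},
  {"x":-4,"y":-1,"z":40,"turn":0,"jaw":-1},
  {"x":-4,"y":-1,"z":44,"turn":0,"jaw":-1},
  {"x":-4,"y":-1,"z":45,"turn":0,"jaw":-1},
  {"x":-4,"y":-1,"z":45,"turn":0,"jaw":-1},
  {"x":-4,"y":-1,"z":45,"turn":0,"jaw":-1},
])

```text
clock: 7.7
tool_pos: [0.5273, 0.0632, 0.0162]
eef_rot: [0.738, -0.675, 0.0, -0.0]
contact_force: [-0.1, -0.1, 0.1]
opening: 0.0877
gripper_force: 0.0
```

```bash
python3 go.py .5265 .0627 .012;python3 -c "
from h import *
s=ctrl.get_image('side');save(cv2.resize(s['image'][210:310,200:300],(600,600)),'e.png')"
```

```text
shift mm [0.5 0.9 4.2] heading -84.95 pos [0.5273 0.0632 0.0162] [ 0.49  0.36 -0.55  0.   -0.65 -0.4 ] [-0.1 -0.1  0.1] 7.7
```

View pics/e.png

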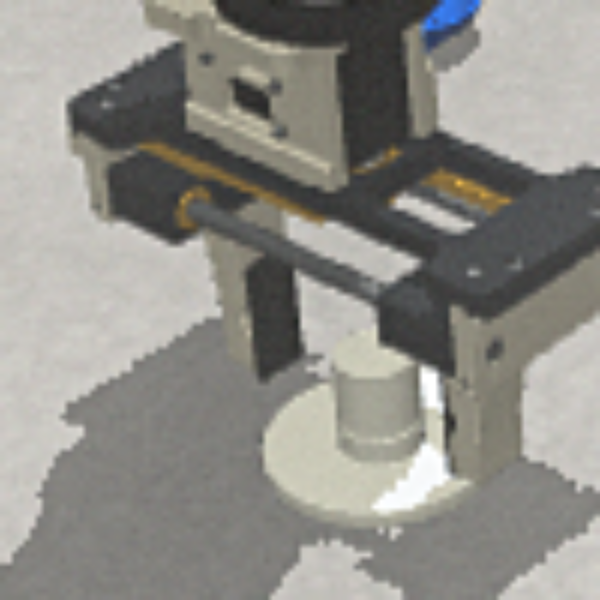

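The post, with its foot at crop (380,440), stands between the two fingers (tips at (265,370) and (470,470)). I'll lower 4 mm and close.

jog_arm([
  {"x":0,"y":1,"z":4,"turn":0,"jaw":-1},
  {"x":0,"y":1,"z":4,"turn":0,"jaw":-1},
  {"x":0,"y":1,"z":4,"turn":0,"jaw":1},
  {"x":0,"y":1,"z":4,"turn":0,"jaw":1},
  {"x":0,"y":1,"z":4,"turn":0,"jaw":1},
  {"x":0,"y":1,"z":4,"turn":0,"jaw":1},
  {"x":0,"y":1,"z":4,"turn":0,"jaw":1},
  {"x":0,"y":1,"z":4,"turn":0,"jaw":1},
  {"x":0,"y":1,"z":4,"turn":0,"jaw":1},
  {"x":0,"y":1,"z":4,"turn":0,"jaw":1},
])

```text
clock: 8.75
tool_pos: [0.5257, 0.0629, 0.0115]
eef_rot: [0.738, -0.675, -0.0, 0.0]
contact_force: [-0.9, -0.8, 0.7]
opening: 0.0295
gripper_force: 30.3
```

```bash
python3 go.py .5141 -.2524 .1
```

```text
shift mm [313.1  39.3 -88.4] heading -84.96 pos [0.5257 0.0629 0.0115] [ 0.49  0.37 -0.56 -0.   -0.64 -0.4 ] [-0.9 -0.8  0.7] 8.75
```

jog_arm([
  {"x":0,"y":0,"z":-20,"turn":0,"jaw":1},
  {"x":0,"y":0,"z":-50,"turn":0,"jaw":1},
  {"x":0,"y":0,"z":-80,"turn":0,"jaw":1},
  {"x":35,"y":5,"z":-88,"turn":0,"jaw":1},
  {"x":80,"y":10,"z":-88,"turn":0,"jaw":1},
  {"x":125,"y":16,"z":-88,"turn":0,"jaw":1},
  {"x":170,"y":22,"z":-88,"turn":0,"jaw":1},
  {"x":215,"y":28,"z":-88,"turn":0,"jaw":1},
  {"x":250,"y":33,"z":-88,"turn":0,"jaw":1},
  {"x":270,"y":39,"z":-88,"turn":0,"jaw":1},
])

```text
clock: 9.75
tool_pos: [0.5102, -0.2118, 0.0992]
eef_rot: [0.737, -0.676, -0.0, 0.0]
contact_force: [-0.9, 1.0, -0.9]
opening: 0.0297
gripper_force: 30.0
```

jog_arm([
  {"x":20,"y":0,"z":0,"turn":0,"jaw":1},
  {"x":35,"y":0,"z":0,"turn":0,"jaw":1},
  {"x":43,"y":0,"z":0,"turn":0,"jaw":1},
  {"x":43,"y":0,"z":0,"turn":0,"jaw":1},
  {"x":43,"y":0,"z":0,"turn":0,"jaw":1},
  {"x":43,"y":0,"z":0,"turn":0,"jaw":1},
])

```text
clock: 10.35
tool_pos: [0.5146, -0.2515, 0.0996]
eef_rot: [0.738, -0.675, -0.0, -0.0]
contact_force: [0.5, -0.7, -1.8]
opening: 0.0292
gripper_force: 30.0
```

```bash
python3 go.py .5143 -.2524 .06 -84.75; python3 - <<'E'
from meas import *
s=ctrl.get_image("side");o=ctrl.observe()
# where side camera sees flange: fit mask at flange height vs pin tip
for t in("cover_grip","pin_tip"):
    f=ctrl.tip_of(s,t)
    if f: print(t,f[0]["centre"],round(f[0]["conf"],2),world(s,*f[0]["centre"],o["tool_pos"][2]+.019 if t=="cover_grip" else .037).round(4))
f=ctrl.masks_of(s,"cover_grip")
if f: print(f[0]["conf"],f[0]["box"])
save(cv2.resize(s["image"][150:270,300:420],(600,600)),"f.png")
E
```

```text
shift mm [ 0.9  0.4 39.6] heading -84.91 pos [ 0.5146 -0.2515  0.0996] [-0.11  0.31 -0.38 -0.   -0.88  0.2 ] [ 0.5 -0.7 -1.8] 10.35
turn -0.003
cover_grip [368.0, 185.4] 0.74 [ 0.5074 -0.253   0.1186]
pin_tip [365.4, 216.6] 0.62 [ 0.5095 -0.2487  0.037 ]
0.42 [322.4, 208.9, 71.7, 43.6]
```

View pics/f.png

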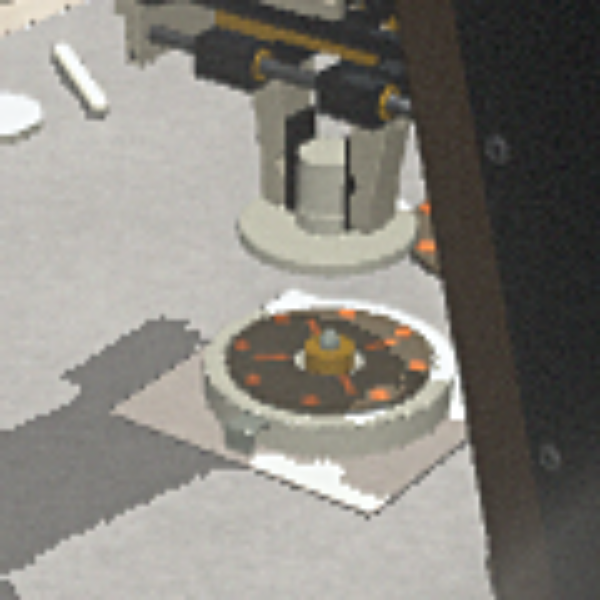

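The cover is held level. The flange is centred at crop (328,230), over the pin at (330,338). I'll descend slowly and watch the force.

jog_arm([
  {"x":1,"y":0,"z":15,"turn":0,"jaw":1},
  {"x":1,"y":0,"z":30,"turn":0,"jaw":1},
  {"x":1,"y":0,"z":42,"turn":0,"jaw":1},
  {"x":1,"y":0,"z":45,"turn":0,"jaw":1},
  {"x":1,"y":0,"z":48,"turn":0,"jaw":1},
  {"x":1,"y":0,"z":50,"turn":0,"jaw":1},
  {"x":1,"y":0,"z":52,"turn":0,"jaw":1},
  {"x":1,"y":0,"z":54,"turn":0,"jaw":1},
  {"x":1,"y":0,"z":54,"turn":0,"jaw":1},
])

```text
clock: 11.45
tool_pos: [0.5146, -0.2532, 0.0455]
eef_rot: [0.737, -0.675, 0.0, -0.0]
contact_force: [-0.1, -0.3, -1.5]
opening: 0.0293
gripper_force: 30.0
```

```bash
python3 go.py .5141 -.2524 .0345
```

```text
shift mm [-0.9  0.4 11. ] heading -84.96 pos [ 0.5146 -0.2532  0.0455] [-0.12  0.37 -0.43 -0.   -0.76  0.2 ] [-0.1 -0.3 -1.5] 11.45
```

jog_arm([
  {"x":-1,"y":0,"z":1,"turn":0,"jaw":1},
  {"x":-1,"y":0,"z":2,"turn":0,"jaw":1},
  {"x":-1,"y":0,"z":3,"turn":0,"jaw":1},
  {"x":-1,"y":0,"z":4,"turn":0,"jaw":1},
  {"x":-1,"y":0,"z":4,"turn":0,"jaw":1},
  {"x":-1,"y":0,"z":4,"turn":0,"jaw":1},
])

```text
clock: 12.05
tool_pos: [0.5145, -0.2522, 0.0415]
eef_rot: [0.738, -0.675, -0.0, 0.0]
contact_force: [0.8, 1.0, -0.9]
opening: 0.0296
gripper_force: 30.0
```

jog_arm([
  {"x":0,"y":0,"z":1,"turn":0,"jaw":1},
  {"x":0,"y":0,"z":2,"turn":0,"jaw":1},
  {"x":0,"y":0,"z":3,"turn":0,"jaw":1},
  {"x":0,"y":0,"z":4,"turn":0,"jaw":1},
  {"x":0,"y":0,"z":5,"turn":0,"jaw":1},
  {"x":0,"y":0,"z":6,"turn":0,"jaw":1},
  {"x":0,"y":0,"z":6,"turn":0,"jaw":1},
  {"x":0,"y":0,"z":6,"turn":0,"jaw":1},
])

```text
clock: 12.85
tool_pos: [0.5146, -0.2523, 0.0358]
eef_rot: [0.738, -0.675, 0.0, 0.0]
contact_force: [-1.5, 1.5, 5.3]
opening: 0.029
gripper_force: 30.0
```

jog_arm([
  {"x":0,"y":0,"z":1,"turn":0,"jaw":1},
  {"x":0,"y":0,"z":2,"turn":0,"jaw":1},
  {"x":0,"y":0,"z":2,"turn":0,"jaw":1},
  {"x":0,"y":0,"z":2,"turn":0,"jaw":1},
])

```text
clock: 13.25
tool_pos: [0.5146, -0.2523, 0.0345]
eef_rot: [0.738, -0.675, 0.0, 0.0]
contact_force: [-4.1, 2.0, 11.9]
opening: 0.0295
gripper_force: 30.0
```

```bash
python3 - <<'E'
from meas import *
s=ctrl.get_image("side")
c=cloud(s);rr=np.hypot(c[...,0]-.5143,c[...,1]+.2524)
m=(rr>.024)&(rr<.038)&(c[...,2]>.015)&(c[...,2]<.045)
A=np.c_[c[m][:,:2]-[.5143,-.2524],np.ones(m.sum())];print(m.sum(),np.linalg.lstsq(A,c[m][:,2],rcond=None)[0].round(4),np.median(c[m][:,2]))
print(ctrl.observe()["contact_force"],ctrl.observe()["clock"])
save(cv2.resize(s["image"][170:270,310:410],(600,600)),"g.png")
E
```

```text
181 [-0.0095 -0.0545  0.0334] 0.03139670090601265
[-4.65324211  2.49923658 12.64708449] 13.3
```

View pics/g.png

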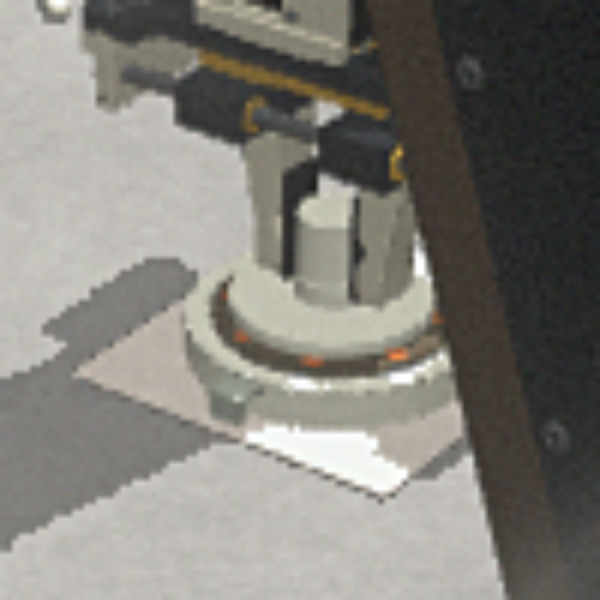

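The flange (330,310) lies flat on the board inside the nest, with its top at 31 mm, which is home. The post is still gripped and the tab is down at (230,400).

```bash
python3 -c "
from plant import ctrl
print(ctrl.hand_in())"
```

```text
the job is handed in; nothing more can be done
None
```

The job is handed in but no verdict was returned: my last check showed the board level, the tab down, and the cover held pressed home on the pin at about 12 N, with no contact with the dish, can or frame.

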